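Work the seized sharpening steel out of the knife block

TASK

The sharpening steel has seized in the knife block. Work it loose by twisting it to and fro while you ease it out along its slanting hole; a straight pull only drags or lifts the block, which must keep standing where it is. Then stand the steel, rod down, in the glazed pot with the wooden spoons without dropping it in, let go, and leave the pot, the jam jar, the pepper mill and the bowls undisturbed.

Things in the scene. Friction and masses are not known exactly. Their poses are not given: they have to be found in the camera images.
- steel: sharpening steel seized in the block, 0.18-0.29 kg. Origin on its axis right under the guard; z runs up the axis to the handle, 30 deg off vertical at the start; its y starts along the block's y. Above: round guard 33 mm wide (1-6 mm up), wooden handle 28 mm (x) by 24 mm (y) from 6 to 108 mm, ring to 130 mm. Below: ferrule 18 mm wide, 30 mm long, rounded off by 38 mm; 12 mm rod to the tip
- steel_grip (a point): where to grasp: on the steel's axis, mid-handle, 78 mm above its origin; close across its y, tool pointing down along the axis. Straight out the steel resists with 57-77 N; about 20 N drags the block. While it is being turned (0.5-0.7 N m) 10-15 N is enough, at some 3 to 4 mm outwards per 1.5 rad turned: so several turns to and fro. After 26 to 30 mm it is free and slides loosely
- steel_tip (a point): tip of the steel's rod, on its axis, 135 mm below the steel's origin
- hole (a point): mouth of the steel's hole in the block's sloping top face, 130 mm above the table, at x -20, y -50 mm of the block. The hole runs down along the slots, 30 degrees off vertical. At the start the steel's origin lies here, its ferrule gripped by the swollen wood
- block: knife block of glued beech on rubber feet, 2.9-3.6 kg with its knives, loose on the table. Origin under it at table level; front towards its -x. Footprint x -80 to +83, y -85 to +85 mm; top face rises from 92 mm at x -85 mm to 144 mm at x +4 mm; slots and handles lean 30 deg towards its -x. Four knives with flat riveted handles are fixed in it; they do not come out
- big_knife (a point): handle end of the big knife nearest the steel: rear row, beside the steel at the block's y +18 mm, handle 18 mm thick (y) by 26 mm, standing 105 mm out of the face. A second one is at y +60 mm, 100 mm out
- small_knife (a point): handle end of the small knife nearest the steel: front row, 50 mm down the face from the steel's row, at the block's y -18 mm, handle 14 mm thick (y) by 20 mm, standing 72 mm out of the face. A second one is at y +45 mm, 76 mm out
- pot: glazed pot, 1.6 kg, loose, 115 mm high, 138 mm across the belly, 172 mm over its two ears (at +y and -y); mouth 116 mm wide inside. Origin under its centre at table level; inner floor 8 mm up and about 95 mm wide. Two wooden spoons, part of it, lean out over its +x side; its -x half is free
- spoons (a point): point between the two spoons, 150 mm above the pot's underside, at x 55 mm of the pot. They rise from the floor at x 12 mm, y -24 and +22 mm, 11 mm thick, leaning 17 degrees to the pot's +x, fanned slightly apart, to 0.28 m high at x 95 mm
- jam: jam jar with a steel lid, 72 mm across, 95 mm high, 0.42 kg; origin under its centre
- mill: turned wooden pepper mill, 56 mm across, 168 mm high, 0.35 kg; origin under its centre
- bowls: stack of three glazed bowls, 168 mm across, 116 mm high, 1.5 kg; origin under its centre

How it is judged:
By the outcome, as a careful person would: the job done as asked, in the order asked, and still so for the second after the job is handed in, with the robot touching nothing.
It also fails if it takes over 72 s, if anything falls off the work surface, if the arm or the gripper's body presses on something with over 40 N, if the wrist force passes 120 N, or if a joint passes its speed limit or range.

ROBOT

A 6-joint arm with a two-finger parallel gripper is mounted at the origin on the work surface. World frame = base frame: x ahead of the robot, y to its left, z up, the work surface at z = 0. Lengths are in m, angles in degrees, forces in N, time in s.
With the tool pointing down it reaches from about 0.325 to 0.775 m from the base axis. Payload 5.5 kg.
Tool frame: the origin (TCP) lies between the finger pads; the fingertips stand 14 mm ahead of it and the grasp point (between the pads) lies 5 mm behind it; z points along the fingers, y is the line along which they close (so a half turn about z gives the same grasp; the last joint's range is limited). The gripper opens to 85 mm and grips with 20 to 120 N. Pads are 22 mm wide; open, the fingers measure 114 mm over their backs; the gripper's body (76 mm by 85 mm) begins 54 mm behind the grasp point. The pads swing forward as they close: fully open they stand 13 mm farther back than shut.
Start: joints at [69.345, 5.22, 70.514, -0, 104.267, -3.249], TCP at [0.179, 0.573, 0.245] pointing down, gripper open.
Joint ranges: [-164.24, 164.24], [-49.07, 125.15], [9.68, 141.18], [-86.29, 266.29], [3.28, 154.24], [-151.56, 151.56]. Speed limits (degrees/s): [147.25, 147.25, 172.46, 180, 180, 180].

INTERFACE

Orientations are given as a 3x3 rotation matrix whose columns are the frame's x, y, z axes.
In Python, from rig import robot, vision, ticket gives the robot as it stands.
- The arm moves only by the shell command python3 -m pendant 'ROWS' [FORCE]. ROWS is JSON, a list that holds one entry, the list of rows, each a list of 7 numbers: the shift along the tool's x, y, z in m, then the turn, a rotation vector about the tool's x, y, z in degrees, then the opening, from 0 (shut) to 1 (fully open). In form: [[[dx, dy, dz, wx, wy, wz, gripper], ...]]. A call has 1 to 8 rows; each row shifts and turns the commanded pose from where the row before left it, along the tool's axes as they then stand; what a row does not reach is not made up. A row lasts 1/8 s, in which the tool goes at most 62.5 mm and 10.7 degrees, less where a joint would pass 70% of its speed; a pose out of reach is approached as far as the arm can. A call with a gripper value outside its range is refused whole. The fingers move at their own pace and stop on an object; FORCE is the grip in N (left out, the last holds). Time passes only in rows, so rows that do not move let the fingers close. It gives the time, the measured TCP pose, the force, the opening and the grip force at its end, in the units of the state.
- robot.get_state(): the state, without advancing time (a new reading comes with each control period).
- vision.read_camera(name): name is "scene" or "top"; returns a dict with "image" (400x640x3 uint8, blue, green, red), "camera_matrix" (3x3 intrinsics, pixels), "eye" and "orientation" of the camera in the world. Camera axes: x right, y down, z forward; pixel columns grow to the right and rows downward; lengths in m; the calibration is good to about 2 mm. A picture is of the moment at which its call begins. There is no depth.
- ticket.sign_off(): hands the job in; it is judged then, once.
The state is a dict: "clock": time; "joints": joint angles; "joint_vel": joint speeds; "joint_torque": joint torques, N m; "tool_pos": TCP position; "orientation": TCP orientation; "ft_force": force on the tool from outside, world axes, zero at the start; "torque": the same for the moment, N m; "grip_width": opening from 0.0 (shut) to 1.0 (fully open); "gripper_force": force on a finger pad.
Only numpy, scipy, OpenCV 4.12 (cv2) and the standard library are available. Lean on these libraries where they do the work, as an engineer would, in place of code of your own. Each camera call takes 0.05 s, during which the arm holds its last target. There are 200 camera calls.

## Working session

There is one attempt and no reset: what is moved stays moved. The work goes in short steps, Python scripts to look and compute and a shell command to move; the robot and the scene stay as the last step left them, time stands still between calls to the robot, and variables do not carry over. Pictures are saved under pics/ and viewed, at most 10 in all, crops included, and the job is handed in when it is done.

```bash
ls; mkdir -p pics
python3 - <<'E'
from rig import robot, vision
import cv2,numpy as np
for n in("scene","top"):
    c=vision.read_camera(n); cv2.imwrite(f"pics/{n}0.png",c["image"]); print(n,c["camera_matrix"],c["eye"],c["orientation"])
    np.savez(n+"0.npz",**c)
print(robot.get_state())
E
```

```text
pics
scene [[381.01444069   0.         326.69985103]
 [  0.         381.01444069 193.8699306 ]
 [  0.           0.           1.        ]] [ 1.03821335 -0.34326155  0.93296527] [[ 0.6269534   0.64918    -0.43069102]
 [ 0.77903337 -0.51813496  0.35304839]
 [ 0.00603588 -0.55686757 -0.83057936]]
top [[386.99966566   0.         320.43752179]
 [  0.         386.99966566 200.96992623]
 [  0.           0.           1.        ]] [ 0.51324531 -0.04082476  1.00722751] [[ 0.00457408 -0.99382572  0.11085805]
 [-0.99994703 -0.00352356  0.00967032]
 [-0.00922    -0.11089641 -0.9937892 ]]
{'clock': 0.1, 'joints': array([ 6.93446419e+01,  5.25965650e+00,  7.05750666e+01,  2.63901533e-04,
        1.04267454e+02, -3.24921104e+00]), 'joint_vel': array([-0.11136602, -0.0927277 , -0.21573302,  0.04662   , -0.08624038,
        0.02017788]), 'joint_torque': array([ 1.26595998e-03, -4.60217750e+01, -4.19219649e+01, -1.72102341e-04,
        1.06163099e-02,  5.29441877e-05]), 'tool_pos': array([0.17941016, 0.57230712, 0.24425406]), 'orientation': array([[-9.54208545e-01,  2.99141524e-01, -6.33240942e-04],
       [ 2.99142176e-01,  9.54207094e-01, -1.66712588e-03],
       [ 1.05536423e-04, -1.78021483e-03, -9.99998410e-01]]), 'ft_force': array([ 0.2705032 ,  0.23580022, -1.13757951]), 'torque': array([-0.00792113,  0.00506722, -0.03916743]), 'gripper_force': 0.0, 'grip_width': 0.9990076429449994}
```

View pics/scene0.png

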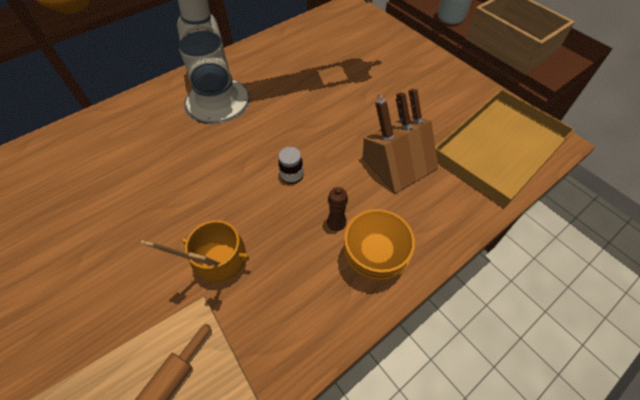

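View pics/top0.png

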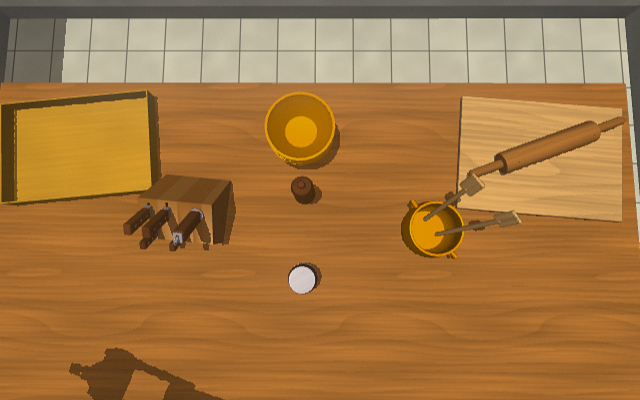

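Scene: block at about (400,155), jam (291,165), mill (337,210), bowls (378,245), pot (215,250) with the spoons to its left. Top: block (190,215), jam (302,278), mill (302,189), bowls (300,128), pot (432,228). The handles need a closer look.

Run:
```python
import cv2,numpy as np
a=np.load("scene0.npz")["image"][85:195,350:450]; b=np.load("top0.npz")["image"][165:255,115:245]
a=cv2.resize(a,None,fx=5,fy=5,interpolation=cv2.INTER_CUBIC);b=cv2.resize(b,None,fx=6,fy=6,interpolation=cv2.INTER_CUBIC)
cv2.imwrite("pics/a.png",a);cv2.imwrite("pics/b.png",b)
```

```text
(no output)
```

View pics/a.png

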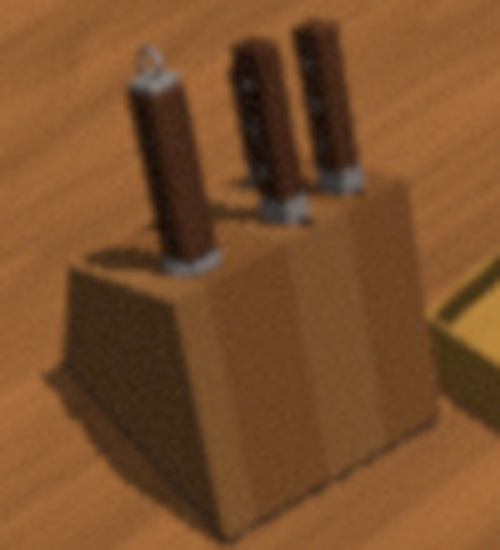

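View pics/b.png

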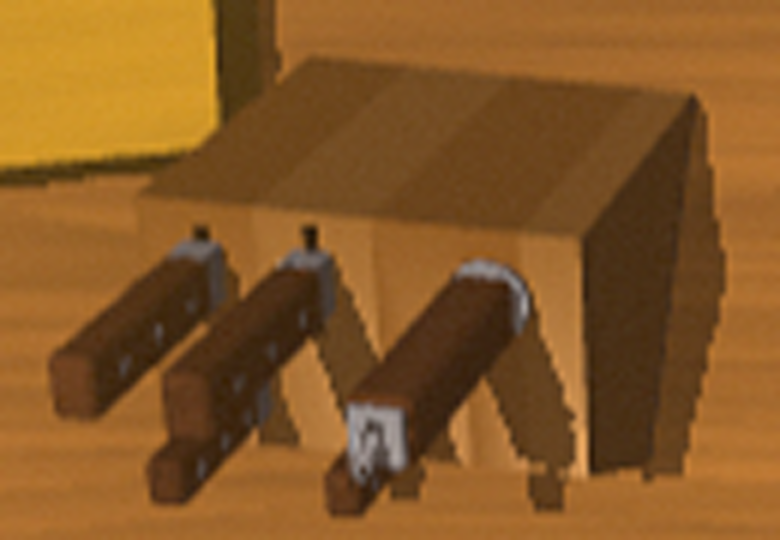

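The scene crop shows the steel with its silver cap at full-image (381,101) and its guard at (388,137). The top crop shows the cap at (178,237) and the guard at (197,212). The block corners are clear in both crops, so I'll cast rays from them.

```bash
cat > h.py <<'E'
import numpy as np,cv2
from scipy.optimize import least_squares
from scipy.spatial.transform import Rotation as R
class Cam:
    def __init__(s,f):
        c=np.load(f) if isinstance(f,str) else f
        s.K,s.e,s.R,s.im=c["camera_matrix"],c["eye"],c["orientation"],c["image"]
    def ray(s,p):
        d=s.R@np.linalg.solve(s.K,[p[0],p[1],1]); return d/np.linalg.norm(d)
    def plane(s,p,z): d=s.ray(p); return s.e+d*(z-s.e[2])/d[2]
    def proj(s,X): q=s.K@(s.R.T@(np.asarray(X)-s.e)); return q[:2]/q[2]
def tri(c1,p1,c2,p2):
    d1,d2=c1.ray(p1),c2.ray(p2)
    t=np.linalg.lstsq(np.c_[d1,-d2],c2.e-c1.e,rcond=None)[0]
    a,b=c1.e+t[0]*d1,c2.e+t[1]*d2; return (a+b)/2,np.linalg.norm(a-b)
E
python3 - <<'E'
from h import *
np.set_printoptions(precision=4,suppress=True)
S,T=Cam("scene0.npz"),Cam("top0.npz")
s=lambda u,v:(350+u/5-.4,85+v/5-.4); t=lambda u,v:(115+u/6-.4,165+v/6-.4)
obs=[(T,t(140,197),(4,85,144)),(T,t(583,238),(4,-85,144)),(T,t(695,95),(83,-85,0)),(T,t(310,58),(83,85,0)),
(S,s(230,541),(83,-85,0)),(S,s(437,425),(83,85,0)),(S,s(178,300),(4,-85,144)),(S,s(408,180),(4,85,144)),(S,s(68,365),(-80,-85,0)),(S,s(72,265),(-85,-85,92))]
P=np.array([c.plane(p,m[2]/1e3)[:2] for c,p,m in obs]);M=np.array([m[:2] for _,_,m in obs])/1e3
f=lambda q:(M@np.array([[np.cos(q[2]),-np.sin(q[2])],[np.sin(q[2]),np.cos(q[2])]]).T+q[:2]-P).ravel()
q=least_squares(f,[.5,.3,0]).x; print("block",q[:2],np.degrees(q[2])); print(f(q).reshape(-1,2)*1e3)
cz,sz=np.cos(q[2]),np.sin(q[2]);B=np.array([[cz,-sz,0],[sz,cz,0],[0,0,1]])
o=np.r_[q[:2],0]+B@[-.02,-.05,.13]; ax=B@[-.5,0,np.sqrt(.75)]
print("origin",o,"axis",ax,"cap108",o+.108*ax)
print("tri cap",tri(S,s(155,80),T,t(376,432)),"guard",tri(S,s(192,262),T,t(495,285)))
for nm,h in(("o",.0035),("cap",.105)):print(nm,S.proj(o+h*ax),T.proj(o+h*ax))
# others, HSV centroids
for nm,c in(("S",S),("T",T)):
    hsv=cv2.cvtColor(c.im,cv2.COLOR_BGR2HSV)
    m=cv2.inRange(hsv,(0,0,150),(180,60,255))
    n,l,st,ce=cv2.connectedComponentsWithStats(m)
    print(nm,"white",[(ce[i].round(1),st[i,4]) for i in range(1,n) if 60<st[i,4]<2500])
print("jam",T.plane((302,279),.095),S.plane((290,156),.095))
print("mill",T.plane((301,187),.16),S.plane((338,192),.16))
print("bowls",T.plane((300,128),.116),S.plane((379,239),.116))
# pot crop
b=cv2.resize(T.im[165:275,385:535],None,fx=5,fy=5,interpolation=cv2.INTER_CUBIC);cv2.imwrite("pics/pot.png",b)
E
```

```text
block [0.6057 0.3013] -5.639948483201175
[[ 1.9459  6.0051]
 [ 0.133   4.442 ]
 [ 0.648   1.6759]
 [ 1.3402 -0.0112]
 [ 1.3824 -6.4228]
 [ 0.131   1.7908]
 [-1.1916 -2.4017]
 [-0.9105  0.4277]
 [-1.2245 -4.929 ]
 [-2.254  -0.5768]]
origin [0.5809 0.2535 0.13  ] axis [-0.4976  0.0491  0.866 ] cap108 [0.5272 0.2588 0.2235]
tri cap (array([0.5277, 0.2562, 0.2268]), np.float64(0.002691546810789593)) guard (array([0.5843, 0.2466, 0.1394]), np.float64(0.0018080967129710762))
o [387.9247 136.3944] [194.4568 214.3543]
cap [380.7412 102.2209] [176.5978 235.8407]
S white [(array([236.1, 107.4]), np.int32(154)), (array([289.2, 154.4]), np.int32(251)), (array([559.9, 391.6]), np.int32(537))]
T white [(array([76.1, 50.1]), np.int32(1546)), (array([107.8,  50.2]), np.int32(2255)), (array([334. ,  50.4]), np.int32(2358)), (array([371.8,  50.7]), np.int32(2331)), (array([409.7,  50.6]), np.int32(2353)), (array([447.9,  50.2]), np.int32(2397)), (array([486. ,  50.1]), np.int32(2410)), (array([524.3,  50.1]), np.int32(2394)), (array([562.5,  50.2]), np.int32(2380)), (array([601. ,  50.1]), np.int32(2417)), (array([624. ,  51.7]), np.int32(405)), (array([629.5, 105.9]), np.int32(154)), (array([632.8, 144.2]), np.int32(157)), (array([636. , 182.4]), np.int32(162)), (array([638.1, 217.6]), np.int32(91)), (array([301.4, 279.7]), np.int32(565))]
jam [0.4326 0.01   0.095 ] [0.4381 0.0126 0.095 ]
mill [0.6387 0.0106 0.16  ] [0.6504 0.0104 0.16  ]
bowls [0.7864 0.017  0.116 ] [0.794  0.0203 0.116 ]
```

View pics/pot.png

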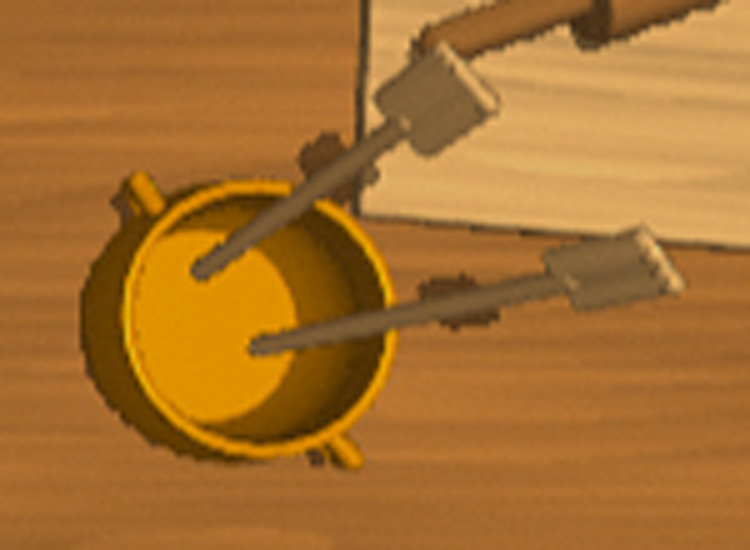

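The pot crop shows the rim ellipse centred at crop (260,320), which is (436.6,228.6) in the full image. The ears lie at crop (145,193) and (345,450), and the spoons lean up and to the right, so the free half is lower left. Next I'll write the move-planning helper.

```bash
cat >> h.py <<'E'
np.set_printoptions(precision=4,suppress=True)
O=np.array([.581,.252,.130]); YAW=np.radians(-5.6)
by=np.array([-np.sin(YAW),np.cos(YAW),0]); ax=np.array([-.5*np.cos(YAW),-.5*np.sin(YAW),.75**.5])
RG=np.c_[np.cross(by,-ax),by,-ax]
def to(p,Rt):
    from rig import robot
    s=robot.get_state(); R0=s["orientation"]
    w=R.from_matrix(R0.T@Rt).as_rotvec(degrees=True)
    print("t",s["clock"],"pos",s["tool_pos"],"F",s["ft_force"],"J",s["joints"]);print("turn",w,"then shift",Rt.T@(p-s["tool_pos"]),"(shift in now-frame)",R0.T@(p-s["tool_pos"]))
E
python3 - <<'E'
from h import *
S,T=Cam("scene0.npz"),Cam("top0.npz")
print("potT",T.plane((436.6,228.6),.115))
e=[T.plane((385+u/5,165+v/5),.095) for u,v in((145,193),(345,450))]
d=e[1]-e[0];print("ears",e,"x yaw",np.degrees(np.arctan2(d[1],d[0]))+90,"mid",(e[0]+e[1])/2)
hsv=cv2.cvtColor(S.im,cv2.COLOR_BGR2HSV)
m=cv2.inRange(hsv,(10,170,60),(28,255,255))[205:290,170:260];ys,xs=np.nonzero(m);print("pot S bbox",xs.min()+170,xs.max()+170,ys.min()+205,ys.max()+205,np.percentile(xs,[1,99])+170)
for p in((215,244),(213,243)):print(S.plane(p,.115))
c=T.plane((436.6,228.6),.115); print("proj S",S.proj(c))
to(O+.2*ax,RG)
E
```

```text
potT [ 0.5499 -0.2991  0.115 ]
ears [array([ 0.6095, -0.2532,  0.095 ]), array([ 0.4895, -0.3435,  0.095 ])] x yaw -53.051475167615564 mid [ 0.5495 -0.2984  0.095 ]
pot S bbox 170 259 205 289 [173. 255.]
[ 0.5603 -0.2922  0.115 ]
[ 0.5551 -0.2946  0.115 ]
proj S [210.2656 242.523 ]
t 0.1 pos [0.1794 0.5723 0.2443] F [ 0.2705  0.2358 -1.1376] J [ 69.3446   5.2597  70.5751   0.0003 104.2675  -3.2492]
turn [ -3.1895 -29.9093 -11.5084] then shift [-0.3161 -0.2796  0.1144] (shift in now-frame) [-0.3811 -0.2061 -0.0586]
```

```bash
python3 -m pendant '[[[0,0,-0.06,0,0,0,0.55],[0,0,-0.06,0,0,0,0.55],[0,0,0,-0.8,-7.5,-2.9,0.55],[0,0,0,-0.8,-7.5,-2.9,0.55],[0,0,0,-0.8,-7.5,-2.9,0.55],[0,0,0,-0.8,-7.5,-2.9,0.55]]]' && python3 -c "
from h import *
to(O+.2*ax,RG)"
```

```text
clock: 0.85
tool_pos: [0.1794, 0.5727, 0.3652]
orientation: [[-0.859, 0.094, 0.503], [0.081, 0.996, -0.047], [-0.505, 0.001, -0.863]]
ft_force: [0.9, -0.6, -1.2]
grip_width: 0.547
gripper_force: 0.0
t 0.85 pos [0.1794 0.5727 0.3652] F [ 0.8985 -0.5635 -1.1593] J [ 85.2285   5.0803  62.9851 -32.3265 109.0853 -10.9697]
turn [0.1316 0.3562 0.1623] then shift [-0.2557 -0.28    0.2192] (shift in now-frame) [-0.2535 -0.2812  0.2201]
```

```bash
python3 -m pendant '[[[-0.032,-0.035,0.0275,0.13,0.36,0.16,0.55],[-0.032,-0.035,0.0275,0,0,0,0.55],[-0.032,-0.035,0.0275,0,0,0,0.55],[-0.032,-0.035,0.0275,0,0,0,0.55],[-0.032,-0.035,0.0275,0,0,0,0.55],[-0.032,-0.035,0.0275,0,0,0,0.55],[-0.032,-0.035,0.0275,0,0,0,0.55],[-0.032,-0.035,0.0275,0,0,0,0.55]]]' && python3 -m pendant '[[[0,0,0,0,0,0,0.55],[0,0,0,0,0,0,0.55]]]'
python3 - <<'E'
from h import *
from rig import vision
to(O+.075*ax,RG)
for n in("scene","top"):
    c=vision.read_camera(n);np.savez(n+"1.npz",**c)
S,T=Cam("scene1.npz"),Cam("top1.npz")
a=cv2.resize(S.im[40:160,330:450],None,fx=4,fy=4,interpolation=cv2.INTER_CUBIC)
b=cv2.resize(T.im[180:300,110:190],None,fx=4,fy=4,interpolation=cv2.INTER_CUBIC)
cv2.imwrite("pics/pre.png",np.hstack([a,b]))
E
```

```text
clock: 1.85
tool_pos: [0.4824, 0.2597, 0.3007]
orientation: [[-0.864, 0.099, 0.494], [0.087, 0.995, -0.049], [-0.496, 0.001, -0.868]]
ft_force: [1.2, 0.1, 0.9]
grip_width: 0.551
gripper_force: 0.0
clock: 2.1
tool_pos: [0.4814, 0.2611, 0.3011]
orientation: [[-0.864, 0.1, 0.493], [0.087, 0.995, -0.049], [-0.496, 0.001, -0.869]]
ft_force: [-0.3, 0.7, -0.6]
grip_width: 0.553
gripper_force: 0.0
t 2.1 pos [0.4814 0.2611 0.3011] F [-0.2582  0.7348 -0.5697] J [ 36.2601 -21.8675  93.7246 -19.409   85.4157 -50.3313]
turn [-0.0383 -0.2875 -0.1577] then shift [-0.0011  0.0007  0.1232] (shift in now-frame) [-0.0017  0.0008  0.1231]
```

View pics/pre.png

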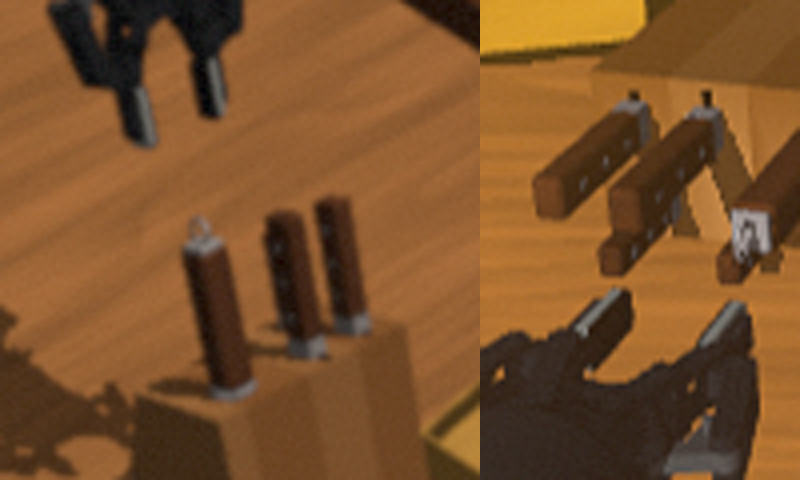

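The picture shows open fingertips above the handle. In the scene view the tips are at crop (142,145) and (213,115); in the top view they are at (620,295) and (738,308). I'll use them to check each camera's offset.

Run:
```python
from h import *
from rig import robot
s=robot.get_state();S,T=Cam("scene1.npz"),Cam("top1.npz")
for k in(.004,.010,.014):
    p=s["tool_pos"]+k*s["orientation"][:,2];print(k,S.proj(p),T.proj(p))
print("tri tipmid",tri(S,(330+177/4-.4,40+130/4-.4),T,(110+199/4-.4,180+301/4-.4)),"tool frame",s["orientation"].T@(tri(S,(330+177/4-.4,40+130/4-.4),T,(110+199/4-.4,180+301/4-.4))[0]-s["tool_pos"]))
# steel cap end and handle observed now: cap S (204,243), T (751,235)
c,e=tri(S,(330+204/4-.4,40+241/4-.4),T,(110+271/4-.4,180+235/4-.4));print("cap",c,e,"in grasp frame of model (tool axes, rel O+.106ax)",RG.T@(c-O-.106*ax))
```

```text
0.004 [373.1727  69.2847] [157.5767 260.1474]
0.01 [373.6548  71.5855] [159.0285 258.3987]
0.014 [373.9746  73.1118] [159.9839 257.2479]
tri tipmid (array([0.4918, 0.2583, 0.2971]), np.float64(0.0029124163561467173)) tool frame [-0.0075 -0.0029  0.0093]
cap [0.5249 0.2573 0.2264] 0.005267675887711145 in grasp frame of model (tool axes, rel O+.106ax) [ 0.0006 -0.0002 -0.0056]
```

```bash
python3 -m pendant '[[[-0.001,0.001,0.031,0,-0.3,-0.15,0.55],[0,0.001,0.031,0,0,0,0.55],[0,0,0.031,0,0,0,0.55],[0,0,0.030,0,0,0,0.55],[0,0,0,0,0,0,0.55]]]' && python3 -m pendant '[[[0,0,0,0,0,0,0.42],[0,0,0,0,0,0,0.36],[0,0,0,0,0,0,0.36]]]' 20 && python3 -c "
from h import *
to(O+.075*ax,RG)"
```

```text
clock: 2.82
tool_pos: [0.5425, 0.2577, 0.1921]
orientation: [[-0.864, 0.096, 0.494], [0.081, 0.995, -0.051], [-0.497, -0.004, -0.868]]
ft_force: [-0.8, 0.1, 0.7]
grip_width: 0.543
gripper_force: 0.0
clock: 3.2
tool_pos: [0.5438, 0.2575, 0.1969]
orientation: [[-0.861, 0.097, 0.5], [0.084, 0.995, -0.048], [-0.502, 0.001, -0.865]]
ft_force: [0.1, 0.4, 0.3]
grip_width: 0.362
gripper_force: 0.0
t 3.2 pos [0.5438 0.2575 0.1969] F [0.0559 0.4351 0.2613] J [ 31.5127 -15.3308  99.2472 -18.5196  72.1018 -50.9583]
turn [0.0605 0.1546 0.0203] then shift [ 0.0009 -0.0018  0.0017] (shift in now-frame) [ 0.0009 -0.0018  0.0017]
```

```bash
python3 -m pendant '[[[0,0,0,0,0,0,0.325],[0,0,0,0,0,0,0.325]]]' 20; python3 -m pendant '[[[0,0,0,0,0,0,0.30],[0,0,0,0,0,0,0.30]]]'
```

```text
clock: 3.45
tool_pos: [0.5439, 0.2569, 0.1956]
orientation: [[-0.861, 0.097, 0.499], [0.084, 0.995, -0.049], [-0.501, -0.0, -0.865]]
ft_force: [-0.7, -1.1, 1.1]
grip_width: 0.327
gripper_force: 0.3
clock: 3.7
tool_pos: [0.5439, 0.2565, 0.1955]
orientation: [[-0.861, 0.098, 0.499], [0.084, 0.995, -0.05], [-0.501, -0.001, -0.865]]
ft_force: [-1.2, -3.9, 2.7]
grip_width: 0.301
gripper_force: 1.7
```

```bash
python3 -m pendant '[[[0,-0.002,0,0,0,0,0.30],[0,0,0,0,0,0,0.30]]]' ; python3 -m pendant '[[[0,0,0,0,0,0,0.28],[0,0,0,0,0,0,0.26],[0,0,0,0,0,0,0.2]]]' 20
```

```text
clock: 3.95
tool_pos: [0.5435, 0.2552, 0.195]
orientation: [[-0.862, 0.097, 0.498], [0.084, 0.995, -0.049], [-0.5, 0.0, -0.866]]
ft_force: [0.4, 0.6, -0.4]
grip_width: 0.302
gripper_force: 0.0
clock: 4.32
tool_pos: [0.5435, 0.255, 0.1951]
orientation: [[-0.862, 0.097, 0.498], [0.084, 0.995, -0.049], [-0.5, -0.001, -0.866]]
ft_force: [-0.2, -0.1, 0.0]
grip_width: 0.283
gripper_force: 20.6
```

```bash
python3 -m pendant '[[[0,0,0,0,0,0,0.0],[0,0,0,0,0,0,0.0]]]' 110; python3 -m pendant '[[[0,0,0,0,0,5,0],[0,0,-0.0004,0,0,10,0],[0,0,-0.0004,0,0,10,0],[0,0,-0.0004,0,0,10,0]]]'; python3 -c "
from h import *
from rig import robot
s=robot.get_state();A=s['orientation'];print('F tool',A.T@s['ft_force'],'M',A.T@s['torque'])"
```

```text
clock: 4.58
tool_pos: [0.5435, 0.255, 0.1953]
orientation: [[-0.862, 0.097, 0.498], [0.084, 0.995, -0.049], [-0.501, -0.001, -0.866]]
ft_force: [-2.1, -1.5, -0.0]
grip_width: 0.269
gripper_force: 108.4
clock: 5.08
tool_pos: [0.543, 0.2545, 0.1951]
orientation: [[-0.647, 0.578, 0.497], [0.643, 0.764, -0.051], [-0.41, 0.287, -0.866]]
ft_force: [1.5, -1.7, -4.8]
grip_width: 0.269
gripper_force: 108.0
F tool [-0.1086 -1.8288  5.0207] M [ 0.509   0.226  -0.5491]
```

```bash
cat > f.py <<'E'
from h import *
from rig import robot
s=robot.get_state();A=s['orientation'];print('F tool',A.T@s['ft_force'],'M',A.T@s['torque'],'out',(s['tool_pos']-[.5435,.255,.1953])@ax,'lat',(s['tool_pos']-[.5435,.255,.1953])@RG[:,:2],'J6',s['joints'][5])
E
python3 -m pendant '[[[0,0,-0.0002,0,0,-10,0],[0,0,-0.0004,0,0,-10,0],[0,0,-0.0004,0,0,-10,0],[0,0,-0.0004,0,0,-10,0],[0,0,-0.0004,0,0,-10,0],[0,0,-0.0004,0,0,-10,0],[0,0,-0.0004,0,0,-10,0],[0,0,-0.0004,0,0,-10,0]]]'; python3 f.py
```

```text
clock: 6.08
tool_pos: [0.5416, 0.2557, 0.1963]
orientation: [[-0.675, -0.545, 0.497], [-0.649, 0.76, -0.048], [-0.351, -0.355, -0.867]]
ft_force: [6.3, 4.5, -8.2]
grip_width: 0.265
gripper_force: 108.5
F tool [-4.3182  2.8341 10.0186] M [-0.8297 -0.719   0.4137] out 0.001871555853895234 lat [0.0012 0.0005] J6 -96.43732121219114
```

```bash
python3 -m pendant '[[[0,0,-0.0003,0,0,10,0],[0,0,-0.0004,0,0,10,0],[0,0,-0.0004,0,0,10,0],[0,0,-0.0004,0,0,10,0],[0,0,-0.0004,0,0,10,0],[0,0,-0.0004,0,0,10,0],[0,0,-0.0004,0,0,10,0],[0,0,-0.0004,0,0,10,0]]]'; python3 f.py;  python3 -m pendant '[[[0,0,-0.0003,0,0,-10,0],[0,0,-0.0004,0,0,-10,0],[0,0,-0.0004,0,0,-10,0],[0,0,-0.0004,0,0,-10,0],[0,0,-0.0004,0,0,-10,0],[0,0,-0.0004,0,0,-10,0],[0,0,-0.0004,0,0,-10,0],[0,0,-0.0004,0,0,-10,0]]]'; python3 f.py
```

```text
clock: 7.08
tool_pos: [0.5404, 0.2546, 0.199]
orientation: [[-0.647, 0.578, 0.497], [0.643, 0.765, -0.052], [-0.41, 0.286, -0.866]]
ft_force: [9.7, -0.3, -10.0]
grip_width: 0.268
gripper_force: 108.5
F tool [-2.3819  2.515  13.536 ] M [-0.3529 -0.3881 -0.4652] out 0.004699578623893315 lat [ 0.0008 -0.0007] J6 -15.855270018425598
clock: 8.07
tool_pos: [0.5385, 0.256, 0.2015]
orientation: [[-0.676, -0.545, 0.497], [-0.649, 0.76, -0.049], [-0.351, -0.355, -0.867]]
ft_force: [6.8, 3.8, -10.0]
grip_width: 0.271
gripper_force: 108.7
F tool [-3.5873  2.7452 11.8334] M [-0.6443 -0.7614  0.4804] out 0.007846925389790604 lat [0.0013 0.0005] J6 -96.40989766920855
```

```bash
python3 -m pendant '[[[0,0,-0.0003,0,0,10,0],[0,0,-0.0004,0,0,10,0],[0,0,-0.0004,0,0,10,0],[0,0,-0.0004,0,0,10,0],[0,0,-0.0004,0,0,10,0],[0,0,-0.0004,0,0,10,0],[0,0,-0.0004,0,0,10,0],[0,0,-0.0004,0,0,10,0]]]'; python3 f.py;  python3 -m pendant '[[[0,0,-0.0003,0,0,-10,0],[0,0,-0.0004,0,0,-10,0],[0,0,-0.0004,0,0,-10,0],[0,0,-0.0004,0,0,-10,0],[0,0,-0.0004,0,0,-10,0],[0,0,-0.0004,0,0,-10,0],[0,0,-0.0004,0,0,-10,0],[0,0,-0.0004,0,0,-10,0]]]'; python3 f.py
python3 - <<'E'
from h import *
from rig import vision
c=vision.read_camera("scene");np.savez("scene2.npz",**c)
a=Cam("scene0.npz").im;b=c["image"]
# block rear-face bottom region shift
r=(slice(140,200),slice(370,450)); g=lambda i:cv2.cvtColor(i[r],cv2.COLOR_BGR2GRAY).astype(np.float32)
print("shift px",cv2.phaseCorrelate(g(a),g(b),cv2.createHanningWindow((80,60),cv2.CV_32F)))
E
```

```text
clock: 9.07
tool_pos: [0.5372, 0.2549, 0.2043]
orientation: [[-0.647, 0.578, 0.497], [0.643, 0.765, -0.052], [-0.41, 0.286, -0.866]]
ft_force: [9.0, -1.4, -9.6]
grip_width: 0.271
gripper_force: 108.8
F tool [-2.8067  1.3558 12.8317] M [-0.4175 -0.4382 -0.4597] out 0.01088546535260753 lat [ 0.0009 -0.0007] J6 -15.833027598842245
clock: 10.07
tool_pos: [0.5355, 0.2562, 0.2068]
orientation: [[-0.675, -0.545, 0.497], [-0.649, 0.759, -0.049], [-0.351, -0.355, -0.867]]
ft_force: [8.6, 4.1, -11.0]
grip_width: 0.269
gripper_force: 108.6
F tool [-4.586   2.3137 13.5664] M [-0.4933 -0.8292  0.4912] out 0.013961059997086871 lat [0.0012 0.0004] J6 -96.39145789912237
shift px ((0.04851612614552181, -0.04363325824091291), 1.0555127221345901)
```

Block unmoved (0.05 px). Continue.

```bash
python3 -m pendant '[[[0,0,-0.0003,0,0,10,0],[0,0,-0.0004,0,0,10,0],[0,0,-0.0004,0,0,10,0],[0,0,-0.0004,0,0,10,0],[0,0,-0.0004,0,0,10,0],[0,0,-0.0004,0,0,10,0],[0,0,-0.0004,0,0,10,0],[0,0,-0.0004,0,0,10,0]]]'; python3 f.py;  python3 -m pendant '[[[0,0,-0.0003,0,0,-10,0],[0,0,-0.0004,0,0,-10,0],[0,0,-0.0004,0,0,-10,0],[0,0,-0.0004,0,0,-10,0],[0,0,-0.0004,0,0,-10,0],[0,0,-0.0004,0,0,-10,0],[0,0,-0.0004,0,0,-10,0],[0,0,-0.0004,0,0,-10,0]]]'; python3 f.py;python3 -m pendant '[[[0,0,-0.0003,0,0,10,0],[0,0,-0.0004,0,0,10,0],[0,0,-0.0004,0,0,10,0],[0,0,-0.0004,0,0,10,0],[0,0,-0.0004,0,0,10,0],[0,0,-0.0004,0,0,10,0],[0,0,-0.0004,0,0,10,0],[0,0,-0.0004,0,0,10,0]]]'; python3 f.py
```

```text
clock: 11.12
tool_pos: [0.5343, 0.2552, 0.2101]
orientation: [[-0.647, 0.578, 0.498], [0.643, 0.764, -0.052], [-0.41, 0.287, -0.866]]
ft_force: [6.1, -2.2, -8.7]
grip_width: 0.268
gripper_force: 108.9
F tool [-1.7592 -0.6211 10.6494] M [ 0.0981 -0.2209 -0.1406] out 0.017418419831464246 lat [ 0.0005 -0.0007] J6 -15.773231485829758
clock: 12.12
tool_pos: [0.532, 0.2566, 0.2141]
orientation: [[-0.675, -0.545, 0.497], [-0.649, 0.759, -0.048], [-0.351, -0.355, -0.866]]
ft_force: [1.0, 2.7, -3.5]
grip_width: 0.268
gripper_force: 111.0
F tool [-1.1864  2.74    3.3883] M [-0.7896  0.1043  0.1432] out 0.02211245728166524 lat [0.0006 0.0005] J6 -96.40421247513399
clock: 13.12
tool_pos: [0.5303, 0.2557, 0.218]
orientation: [[-0.646, 0.578, 0.498], [0.644, 0.763, -0.051], [-0.409, 0.288, -0.866]]
ft_force: [-4.7, -3.4, 1.7]
grip_width: 0.263
gripper_force: 112.9
F tool [ 0.1471 -4.817  -3.6695] M [ 1.3227  0.3006 -0.0812] out 0.026238470356836782 lat [ 0.0001 -0.0006] J6 -15.739563252466054
```

```bash
python3 -m pendant '[[[0,0,-0.0003,0,0,-10,0],[0,0,-0.0004,0,0,-10,0],[0,0,-0.0004,0,0,-10,0],[0,0,-0.0004,0,0,-10,0],[0,0,-0.0004,0,0,-10,0],[0,0,-0.0004,0,0,-10,0],[0,0,-0.0004,0,0,-10,0],[0,0,-0.0004,0,0,-10,0]]]'; python3 f.py;python3 -m pendant '[[[0,0,-0.0003,0,0,10,0],[0,0,-0.0004,0,0,10,0],[0,0,-0.0004,0,0,10,0],[0,0,-0.0004,0,0,10,0],[0,0,-0.0004,0,0,10,0],[0,0,-0.0004,0,0,10,0],[0,0,-0.0004,0,0,10,0],[0,0,-0.0004,0,0,10,0]]]'; python3 f.py
```

```text
clock: 14.12
tool_pos: [0.5288, 0.2572, 0.2199]
orientation: [[-0.675, -0.545, 0.497], [-0.649, 0.759, -0.048], [-0.352, -0.355, -0.866]]
ft_force: [-1.4, 2.6, -1.8]
grip_width: 0.268
gripper_force: 112.2
F tool [-0.1594  3.3585  0.7113] M [-0.969   0.1932 -0.0032] out 0.028729268073907896 lat [0.0006 0.0007] J6 -96.37736506308202
clock: 15.12
tool_pos: [0.5274, 0.2565, 0.2221]
orientation: [[-0.647, 0.578, 0.497], [0.644, 0.764, -0.05], [-0.408, 0.288, -0.866]]
ft_force: [-0.2, -0.3, -3.0]
grip_width: 0.262
gripper_force: 112.0
F tool [ 1.1262 -1.1547  2.4948] M [ 0.3614  0.4178 -0.0302] out 0.03128777500572028 lat [ 0.0006 -0.0001] J6 -15.705095486648778
```

```bash
python3 -m pendant '[[[0,0,-0.004,0,0,0,0],[0,0,-0.008,0,0,0,0],[0,0,-0.008,0,0,0,0],[0,0,-0.008,0,0,0,0]]]'; python3 f.py; python3 -m pendant '[[[0,0,-0.012,0,0,0,0],[0,0,-0.012,0,0,0,0],[0,0,-0.012,0,0,0,0],[0,0,-0.012,0,0,0,0]]]'; python3 f.py
```

```text
clock: 15.62
tool_pos: [0.5134, 0.2581, 0.2483]
orientation: [[-0.65, 0.573, 0.499], [0.639, 0.768, -0.049], [-0.411, 0.287, -0.865]]
ft_force: [-0.3, 0.5, -1.8]
grip_width: 0.264
gripper_force: 111.9
F tool [ 1.2354 -0.3144  1.4063] M [ 0.3284  0.4076 -0.0185] out 0.06098863088012839 lat [-0.0003  0.0001] J6 -15.93651882782497
clock: 16.12
tool_pos: [0.4893, 0.2604, 0.2898]
orientation: [[-0.65, 0.574, 0.499], [0.64, 0.767, -0.049], [-0.411, 0.287, -0.865]]
ft_force: [0.1, 0.4, -2.0]
grip_width: 0.269
gripper_force: 111.9
F tool [ 1.0228 -0.2023  1.7571] M [ 0.3405  0.4206 -0.0566] out 0.10905019669930861 lat [-0.0001  0.    ] J6 -15.555397535214293
```

```bash
cat >> h.py <<'E'
POT=np.array([.551,-.298,0]); PYAW=np.radians(-53); px=np.array([np.cos(PYAW),np.sin(PYAW),0])
TH=np.radians(10); pa=np.cos(TH)*np.array([0,0,1])-np.sin(TH)*px; L=.2104
def place(tipx,tipz):
    from rig import robot
    A=robot.get_state()["orientation"]; z=A[:,2]; c=np.cross(z,-pa); s=np.linalg.norm(c)
    Rt=R.from_rotvec(c/max(s,1e-9)*np.arctan2(s,z@-pa)).as_matrix()@A
    to(POT+px*tipx+[0,0,tipz]+L*pa,Rt)
E
python3 -m pendant '[[[0,0,-0.020,0,0,0,0],[0,0,-0.020,0,0,0,0],[0,0,-0.020,0,0,0,0],[0,0,-0.020,0,0,0,0]]]'; python3 f.py; python3 -c "
from h import *
place(-.022,.18)"
```

```text
clock: 16.62
tool_pos: [0.4491, 0.2643, 0.3598]
orientation: [[-0.65, 0.574, 0.499], [0.64, 0.767, -0.049], [-0.411, 0.288, -0.865]]
ft_force: [0.6, 0.9, -2.3]
grip_width: 0.269
gripper_force: 111.9
F tool [1.1401 0.3587 2.2128] M [0.3083 0.3962 0.0476] out 0.18984454140239704 lat [-0.0001  0.0001] J6 -14.838247506218554
t 16.625 pos [0.4491 0.2643 0.3598] F [ 0.5691  0.8968 -2.2797] J [ 39.5344 -23.6103  89.0678 -20.8175  92.1537 -14.8382]
turn [19.4666 14.6323  0.    ] then shift [-0.3956 -0.3345  0.0514] (shift in now-frame) [-0.3844 -0.3493  0.0346]
```

```bash
python3 -m pendant '[[[-0.0103,0.0072,-0.0216,0,0,0,0],[-0.0103,0.0072,-0.0216,0,0,0,0],[0,0,0,4.9,3.65,0,0],[0,0,0,4.9,3.65,0,0],[0,0,0,4.9,3.65,0,0],[0,0,0,4.9,3.65,0,0],[0,0,0,0,0,0,0]]]'; python3 -c "
from h import *
place(-.022,.18)"
```

```text
clock: 17.5
tool_pos: [0.4513, 0.2646, 0.4072]
orientation: [[-0.727, 0.679, 0.102], [0.665, 0.733, -0.143], [-0.171, -0.036, -0.985]]
ft_force: [0.7, 0.3, -2.3]
grip_width: 0.271
gripper_force: 111.9
t 17.5 pos [0.4513 0.2646 0.4072] F [ 0.7471  0.2667 -2.3314] J [ 32.9186  -1.6282  61.2133 -11.5938 119.4508 -20.2675]
turn [-0.2772  0.036   0.    ] then shift [-0.3864 -0.3343  0.0979] (shift in now-frame) [-0.3863 -0.3338  0.0998]
```

```bash
python3 -m pendant '[[[-0.0241,-0.0209,0.006,-0.2,0,0,0],[-0.0241,-0.0209,0.006,0,0,0,0],[-0.0241,-0.0209,0.006,0,0,0,0],[-0.0241,-0.0209,0.006,0,0,0,0],[-0.0241,-0.0209,0.006,0,0,0,0],[-0.0241,-0.0209,0.006,0,0,0,0],[-0.0241,-0.0209,0.006,0,0,0,0],[-0.0241,-0.0209,0.006,0,0,0,0]]]' >/dev/null; python3 -m pendant '[[[-0.0241,-0.0209,0.006,0,0,0,0],[-0.0241,-0.0209,0.006,0,0,0,0],[-0.0241,-0.0209,0.006,0,0,0,0],[-0.0241,-0.0209,0.006,0,0,0,0],[-0.0241,-0.0209,0.006,0,0,0,0],[-0.0241,-0.0209,0.006,0,0,0,0],[-0.0241,-0.0209,0.006,0,0,0,0],[0,0,0,0,0,0,0]]]'; python3 -m pendant '[[[0,0,0,0,0,0,0],[0,0,0,0,0,0,0]]]' >/dev/null;  python3 - <<'E'
from h import *
place(-.022,.18)
from rig import vision
for n in("scene","top"):
    c=vision.read_camera(n);np.savez(n+"3.npz",**c)
S,T=Cam("scene3.npz"),Cam("top3.npz")
a=cv2.resize(S.im[150:300,140:270],None,fx=3.2,fy=3.2,interpolation=cv2.INTER_CUBIC)
b=cv2.resize(T.im[150:300,385:500],None,fx=3.2,fy=3.2,interpolation=cv2.INTER_CUBIC)
cv2.imwrite("pics/pot3.png",np.hstack([a,b]))
from rig import robot
s=robot.get_state();t=s["tool_pos"]+L*s["orientation"][:,2];print("tip pred",t,S.proj(t),T.proj(t))
E
```

```text
clock: 19.5
tool_pos: [0.5095, -0.22, 0.3912]
orientation: [[-0.726, 0.68, 0.106], [0.666, 0.733, -0.141], [-0.173, -0.032, -0.984]]
ft_force: [-0.6, 0.4, -2.3]
grip_width: 0.269
gripper_force: 111.9
t 19.75 pos [ 0.5099 -0.2175  0.392 ] F [ 0.2358  0.6588 -2.2852] J [-23.7717  -4.8819  65.9677  -5.1514 109.956  -73.4403]
turn [ 0.0641  0.1213 -0.    ] then shift [-0.0258 -0.0206  0.01  ] (shift in now-frame) [-0.0258 -0.0206  0.0101]
tip pred [ 0.5324 -0.247   0.1846] [219.0863 210.6423] [421.6556 235.5052]
```

View pics/pot3.png

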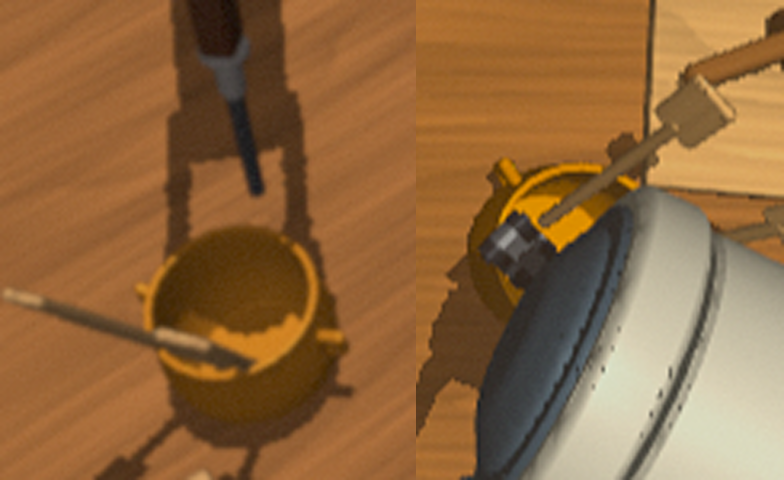

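The scene crop shows the tip at (220,209.7) against a predicted (219,210.6), so the hold is true. The rim centre at about (213,244) puts the pot near (0.553,-0.296).

```bash
sed -i 's/^POT=np.array(\[.551,-.298,0\])/POT=np.array([.553,-.296,0])/' h.py; python3 -c "
from h import *
place(-.020,.16)"
```

```text
t 19.85 pos [ 0.51   -0.2177  0.3918] F [ 0.5448 -0.1548 -1.8519] J [-23.7871  -4.8443  65.9556  -5.1485 109.9569 -73.447 ]
turn [ 0.0558  0.0951 -0.    ] then shift [-0.0243 -0.0175  0.0297] (shift in now-frame) [-0.0243 -0.0175  0.0298]
```

```bash
python3 -m pendant '[[[-0.012,-0.009,0.008,0,0,0,0],[-0.0123,-0.0085,0.010,0,0,0,0],[0,0,0.012,0,0,0,0],[0,0,0,0,0,0,0],[0,0,0,0,0,0,0]]]'; python3 -c "
from h import *
place(-.020,.04)"
```

```text
clock: 20.48
tool_pos: [0.5189, -0.2517, 0.3663]
orientation: [[-0.728, 0.678, 0.105], [0.664, 0.735, -0.138], [-0.171, -0.031, -0.985]]
ft_force: [0.4, 0.4, -2.4]
grip_width: 0.269
gripper_force: 111.9
t 20.475 pos [ 0.5189 -0.2517  0.3663] F [ 0.3986  0.361  -2.3879] J [-26.7772  -2.8542  66.7503  -4.5812 107.0456 -75.9214]
turn [ 0.0251  0.012  -0.    ] then shift [0.0208 0.0045 0.1172] (shift in now-frame) [0.0208 0.0044 0.1172]
```

```bash
python3 -m pendant '[[[0.0035,0.0007,0.0195,0,0,0,0],[0.0035,0.0007,0.0195,0,0,0,0],[0.0035,0.0007,0.0195,0,0,0,0],[0.0035,0.0007,0.0195,0,0,0,0],[0.0035,0.0007,0.0195,0,0,0,0],[0.0035,0.0007,0.0195,0,0,0,0],[0,0,0,0,0,0,0],[0,0,0,0,0,0,0]]]'; python3 -c "
from h import *
place(-.020,.008)"
```

```text
clock: 21.48
tool_pos: [0.5191, -0.251, 0.2489]
orientation: [[-0.727, 0.678, 0.107], [0.664, 0.735, -0.14], [-0.173, -0.031, -0.984]]
ft_force: [0.8, 0.4, -1.9]
grip_width: 0.263
gripper_force: 111.9
t 21.475 pos [ 0.5191 -0.251   0.2489] F [ 0.8117  0.4253 -1.8916] J [-26.6952  -6.2215  82.0325  -4.4143  95.0455 -74.8961]
turn [0.0546 0.1362 0.    ] then shift [0.0059 0.0011 0.0332] (shift in now-frame) [0.006  0.0011 0.0332]
```

```bash
python3 -m pendant '[[[0.0014,0.0003,0.008,0,0,0,0],[0.0014,0.0003,0.008,0,0,0,0],[0.0014,0.0003,0.008,0,0,0,0],[0.0007,0,0.004,0,0,0,0],[0,0,0,0,0,0,0],[0,0,0,0,0,0,0]]]';  python3 -m pendant '[[[0.0004,0,0.002,0,0,0,0],[0,0,0,0,0,0,0]]]'; python3 -m pendant '[[[0.0004,0,0.002,0,0,0,0],[0,0,0,0,0,0,0]]]'
```

```text
clock: 22.22
tool_pos: [0.5189, -0.251, 0.2193]
orientation: [[-0.728, 0.678, 0.106], [0.664, 0.735, -0.139], [-0.172, -0.031, -0.985]]
ft_force: [-0.3, 0.6, -2.3]
grip_width: 0.271
gripper_force: 111.9
clock: 22.48
tool_pos: [0.5187, -0.251, 0.2169]
orientation: [[-0.728, 0.678, 0.105], [0.664, 0.735, -0.139], [-0.171, -0.031, -0.985]]
ft_force: [1.0, 0.6, -1.8]
grip_width: 0.266
gripper_force: 111.9
clock: 22.72
tool_pos: [0.5187, -0.251, 0.2153]
orientation: [[-0.728, 0.678, 0.106], [0.664, 0.735, -0.139], [-0.172, -0.031, -0.985]]
ft_force: [0.3, -0.2, -1.3]
grip_width: 0.269
gripper_force: 112.4
```

```bash
python3 -m pendant '[[[0.0002,0,0.001,0,0,0,0],[0,0,0,0,0,0,0]]]' | grep -E "pos|ft_"; python3 -m pendant '[[[0.0002,0,0.001,0,0,0,0],[0,0,0,0,0,0,0]]]' | grep -E "pos|ft_"
```

```text
tool_pos: [0.5188, -0.2511, 0.215]
ft_force: [-0.5, 1.0, 4.3]
tool_pos: [0.5188, -0.2512, 0.2149]
ft_force: [-1.7, 1.0, 7.7]
```

```bash
python3 -m pendant '[[[0.0036,0.0007,-0.001,0.18,-0.98,0,0],[0,0,0,0,0,0,0]]]' | grep -E "pos|ft_"; python3 -m pendant '[[[0.0036,0.0007,0,0.18,-0.98,0,0],[0,0,0,0,0,0,0]]]' | grep -E "pos|ft_"; python3 -m pendant '[[[0.0036,0.0007,0,0.18,-0.98,0,0],[0,0,0,0,0,0,0]]]' | grep -E "pos|ft_"
```

```text
tool_pos: [0.5165, -0.248, 0.2144]
ft_force: [-0.9, 1.4, 5.3]
tool_pos: [0.5143, -0.2451, 0.2137]
ft_force: [-1.0, 1.1, 6.7]
tool_pos: [0.5122, -0.2422, 0.213]
ft_force: [-2.3, 0.9, 6.7]
```

```bash
python3 -m pendant '[[[0.0036,0.0007,-0.0005,0.18,-0.98,0,0],[0,0,0,0,0,0,0]]]' | grep -E "pos|ft_"; python3 -m pendant '[[[0.0018,0.0004,0,0.09,-0.49,0,0],[0,0,0,0,0,0,0]]]' | grep -E "pos|ft_"
python3 - <<'E'
from h import *
from rig import vision,robot
for n in("scene","top"):
    c=vision.read_camera(n);np.savez(n+"4.npz",**c)
S,T=Cam("scene4.npz"),Cam("top4.npz")
a=cv2.resize(S.im[170:300,140:270],None,fx=4,fy=4,interpolation=cv2.INTER_CUBIC)
cv2.imwrite("pics/pot4.png",a)
s=robot.get_state();d=R.from_matrix(s["orientation"]);print("lean",np.degrees(np.arccos(-s["orientation"][2,2])),"torque",s["torque"])
E
```

```text
tool_pos: [0.5102, -0.2396, 0.2121]
ft_force: [0.8, -2.0, 4.0]
tool_pos: [0.5093, -0.2384, 0.2117]
ft_force: [2.5, -4.1, 4.4]
lean 14.641614221509117 torque [-1.2156 -0.8382 -0.0017]
```

View pics/pot4.png

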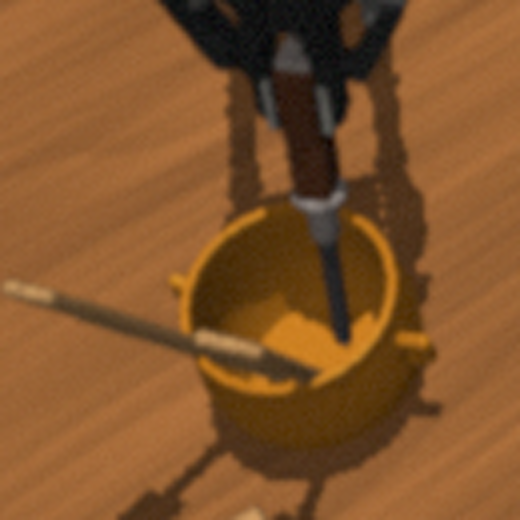

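The steel stands on the pot floor at crop (345,340) and rests against the rim at (315,200). Next I release it and back off along the axis.

```bash
python3 -m pendant '[[[-0.0014,-0.0003,-0.0005,-0.06,0.35,0,0],[0,0,0,0,0,0,0]]]' 20 | grep -E "pos|ft_"; python3 -m pendant '[[[0,0,0,0,0,0,0.3],[0,0,0,0,0,0,0.34],[0,0,0,0,0,0,0.4],[0,0,0,0,0,0,0.5],[0,0,0,0,0,0,0.6],[0,0,0,0,0,0,0.6],[0,0,0,0,0,0,0.6]]]'; python3 -m pendant '[[[0,0,-0.01,0,0,0,0.6],[0,0,-0.02,0,0,0,0.6],[0,0,-0.02,0,0,0,0.6],[0,0,-0.03,0,0,0,0.6]]]'
```

```text
tool_pos: [0.5098, -0.2391, 0.2119]
ft_force: [2.7, -3.0, 3.5]
clock: 25.7
tool_pos: [0.5095, -0.2388, 0.2119]
orientation: [[-0.719, 0.68, 0.148], [0.652, 0.732, -0.195], [-0.241, -0.044, -0.97]]
ft_force: [-0.3, 0.3, -0.6]
grip_width: 0.605
gripper_force: 0.0
clock: 26.2
tool_pos: [0.4974, -0.2228, 0.2911]
orientation: [[-0.719, 0.68, 0.148], [0.652, 0.732, -0.195], [-0.241, -0.044, -0.97]]
ft_force: [0.2, -0.0, 0.3]
grip_width: 0.6
gripper_force: 0.0
```

```bash
python3 -m pendant '[[[0,0,-0.04,0,0,0,0.6],[0,0,-0.04,0,0,0,0.6],[0.03,0,-0.04,0,0,0,0.6],[0.05,0,0,0,0,0,0.6],[0.05,0,0,0,0,0,0.6],[0,0,0,0,0,0,0.6],[0,0,0,0,0,0,0.6],[0,0,0,0,0,0,0.6]]]'
python3 - <<'E'
from h import *
from rig import vision
for n in("scene","top"):
    c=vision.read_camera(n);np.savez(n+"5.npz",**c)
S,T=Cam("scene5.npz"),Cam("top5.npz")
a=S.im[60:320,120:460];b=cv2.resize(T.im[120:310,100:540],None,fx=.9,fy=.9)
a=cv2.resize(a,None,fx=1.6,fy=1.6)
h=max(a.shape[1],b.shape[1]);p=lambda i:cv2.copyMakeBorder(i,0,0,0,h-i.shape[1],0)
cv2.imwrite("pics/end.png",np.vstack([p(a),p(b)]))
for n,c,rs in(("S",S,{"block":(140,200,370,450),"jam":(140,190,270,310),"mill":(180,235,320,355),"bowl":(205,285,345,415)}),("T",T,{"block":(170,250,195,245),"jam":(258,300,280,325)})):
    o=Cam(("scene" if n=="S" else "top")+"0.npz").im
    for k,(y0,y1,x0,x1) in rs.items():
        g=lambda i:cv2.cvtColor(i[y0:y1,x0:x1],cv2.COLOR_BGR2GRAY).astype(np.float32)
        print(n,k,np.round(cv2.phaseCorrelate(g(o),g(c.im),cv2.createHanningWindow((x1-x0,y1-y0),cv2.CV_32F))[0],2))
E
```

```text
clock: 27.2
tool_pos: [0.3871, -0.1154, 0.375]
orientation: [[-0.718, 0.68, 0.148], [0.653, 0.732, -0.195], [-0.241, -0.044, -0.97]]
ft_force: [-0.3, -0.2, -0.5]
grip_width: 0.6
gripper_force: 0.0
S block [-0.05 -0.11]
S jam [-0.01  0.17]
S mill [-0.1  0.3]
S bowl [-0.04 -0.02]
T block [-0.04 -0.19]
T jam [0.49 0.46]
```

View pics/end.png

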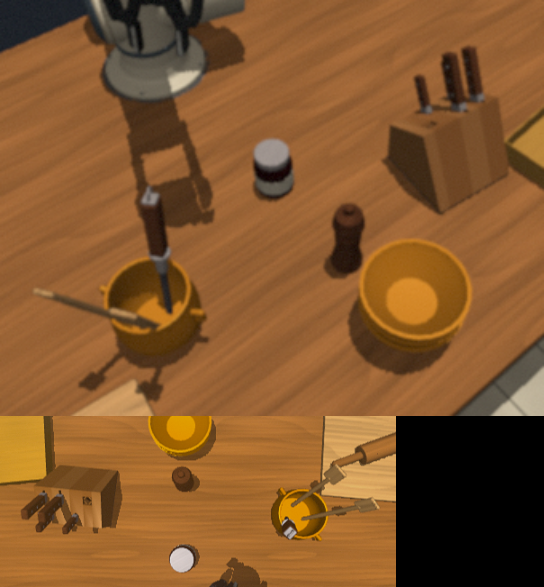

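The steel stands rod down in the pot, leaning on the rim in the free half. The block, jar, mill and bowls show no real movement (shifts under 0.5 px), and the gripper is clear.

```bash
python3 -c "
from rig import ticket
print(ticket.sign_off())"
```

```text
the job is handed in; nothing more can be done
None
```

I twisted the steel free without shifting the block, stood it rod down in the glazed pot and let go; the final pictures showed nothing else moved, and I handed the job in at about 27 s.

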